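# Reset the repetition counter and make the first level quarter turn with the ball dish

## Task

Start a round of the wrist exercise at the window table: first turn the knob of the repetition counter back until it is fully home against its zero stop. Then take the beech dish by its handle, lift it straight up off the stone coaster, about a hand's breadth, and only then turn it a quarter turn anticlockwise (seen from above) in place over the coaster, keeping it level and the steel ball inside the engraved ring all the time, without touching the ball or shifting the other things on the table. Finish there: the program ends while you still hold the dish up, level, still and turned, with nothing else carrying it.

Things in the scene. Friction and masses are not known exactly. Their poses are not given: they have to be found in the camera images.
- reset_knob (a joint): knob of the repetition counter: 0 rad when home against its zero stop, grows as it is turned clockwise seen from above (0.235 rad per scale mark; up to 4.71), so it goes home anticlockwise. It starts 0.6 to 1.3 rad from home, has a light constant drag (0.04 N m) and stays where it is left
- reset_knob_grip (a point): point on the knob's vertical axis at the height to grip, 63 mm above the table, 7 mm below the knob's top. Knob: black disc 44 mm across, 8 mm thick, carrying an upright bar grip 42 mm long, 14 mm thick, 30 mm above the disc. The point turns with the knob: the bar lies along its x axis, with a white line on the top of its -x half
- counter: repetition counter: white box 98 x 90 mm (x, y), 26 mm high, fixed to the table, with an aluminium dial plate 68 mm across and the black knob on top. Origin under its centre, z up. At zero the knob's bar lies along the counter's x axis, white line on the -x side. It stands to the left or right of the coaster
- coaster: square grey stone coaster, 120 x 120 mm, 10 mm thick, fixed to the table, origin under its centre; at the start the dish lies centred on it, its handle along the coaster's +x axis to within 3 degrees and pointing roughly towards the robot
- dish: loose round beech dish with a straight handle, about 190 g, 132 mm across, 24 mm high at the rim. Origin: centre of its underside, z up, x along the handle. Its floor is a shallow hollow of 220 mm radius, 10 mm above the origin in the centre, with a dark engraved ring 40 mm across round the centre. The ball settles about 4 mm off centre per degree of tilt
- dish_handle (a point): middle of the handle, 108 mm from the dish's centre along the dish's x axis and 15 mm above its underside (25 mm above the table at the start). The handle is a sturdy bar 22 mm wide and 18 mm high, from 66 to 154 mm from the dish's centre. The dish hangs out about 100 mm from the grasp (0.2 to 0.3 N m) and sags in a weak grip (20 N is too little): grip firmly, 40 N or more
- dish_mid (a point): where the ball's centre is when the ball rests in the middle of the dish (21 mm above the dish's underside, on its axis)
- ball: loose polished steel ball, 22 mm across, 44 g, origin at its centre; at the start it lies in the middle of the dish. It rolls easily
- bowl: bystander: frosted glass bowl, 124 mm across, 55 mm high, origin under its centre; it stands on the side of the coaster where the counter does not
- dispenser: bystander: empty white ceramic push dispenser with steel pump, 72 mm across, 171 mm high, spout reaching 50 mm from its axis; origin under its centre
- phone_stand: bystander: silver aluminium phone stand, base 95 x 75 mm, 115 mm high, origin under its base
- beech_box: bystander: small closed beech box 85 x 120 mm, 56 mm high, origin under its centre
- remote: bystander: black remote control 155 x 42 mm, 17 mm high, lying on the table, origin under its centre
- tealight: bystander: tea light in a frosted glass holder, 60 mm across, 38 mm high, origin under its centre
Things that resemble listed ones, but are neither listed nor needed, are in the scene too. What is shaped like the counter but red or turquoise is not meant.

How it is judged:
By the outcome, as a careful person would: the job done as asked, in the order asked, and still so for the second after the job is handed in, while the arm keeps its last pose, push and grip.
It also fails if it takes over 70 s, if anything falls off the work surface, if the arm or the gripper's body presses on something with over 40 N, if the wrist force passes 120 N, or if a joint passes its speed limit or range.

## Robot

A 6-joint arm with a two-finger parallel gripper is mounted at the origin on the work surface. World frame = base frame: x ahead of the robot, y to its left, z up, the work surface at z = 0. Lengths are in m, angles in rad, forces in N, time in s.
With the tool pointing down it reaches from about 0.3 to 0.85 m from the base axis. Payload 5.4 kg.
Tool frame: the origin (TCP) lies midway between the tips of the shut fingers; the grasp point (between the pads) lies 19 mm behind it; y points along the fingers, x is the direction in which the jaws open and shut, and the axes are right-handed (so a half turn about y gives the same grasp; the last joint's range is limited). The gripper opens to 85 mm and grips with 20 to 120 N. Pads are 22 mm wide; open, the fingers measure 114 mm over their backs; the gripper's body (76 mm by 85 mm) begins 54 mm behind the grasp point. The pads swing forward as they close: fully open they stand 13 mm farther back than shut.
Start: joints at [0.961, 0.158, 1.597, -0, 1.386, -0.21], TCP at [0.224, 0.53, 0.192] pointing down, gripper open.
Joint ranges: [-2.91, 2.91], [-0.94, 2.29], [0.18, 2.7], [-1.29, 4.43], [0.17, 2.64], [-3, 3]. Speed limits (rad/s): [2.57, 2.57, 3.14, 3.14, 3.14, 3.14].

## Interface

Orientations are given as a unit quaternion [w, x, y, z].
In Python, from rig import observe, get_image, hand_in, search_frame, pinpoint gives the robot as it stands.
- The arm moves only by the shell command python3 -m jog 'ROWS'. ROWS is JSON, a list of rows, each a list of 7 numbers: the shift along the tool's x, y, z in cm, then the turn, a rotation vector about the tool's x, y, z in rad, then the finger opening in cm, from 0 to 8.54. A call has 1 to 5 rows; each row is the pose to reach, as a shift and turn from the pose commanded when the call began, along the tool's axes at that moment; what a row does not reach only later rows make up. A row lasts 1/12 s, in which the tool goes at most 41.7 mm and 7.16 degrees, less where a joint would pass 70% of its speed; a pose out of reach is approached as far as the arm can. A call with a gripper value outside its range is refused whole. The fingers move at their own pace and stop on an object; the grip force is fixed at half the most. Time passes only in rows, so rows that repeat a pose let the fingers close. It gives the time, the measured TCP pose, the force and the opening at its end, in the units of the state.
- observe(): the state, without advancing time (a new reading comes with each control period).
- get_image(name): name is "scene" or "top" or "wrist"; returns a dict with "image" (384x512x3 uint8, blue, green, red), "K" (3x3 intrinsics, pixels), "R" (3x3) and "t" (3): a world point X has camera coordinates R X + t. Camera axes: x right, y down, z forward; pixel columns grow to the right and rows downward; lengths in m; the calibration is good to about 2 mm. A picture is of the moment at which its call begins. There is no depth.
- hand_in(): hands the job in, once; it reports no verdict.
Trained networks look in a picture, given as the dict that the camera call returned (one of the last four; its "shot" number tells which), for a name from the list of things; names that differ only in an ending like _2 or _b are one class to them, and where a whole thing is asked for, a point or a joint stands for the part that bears it (a point fixed in the world has none). Each returns a list of dicts, best first, with "confidence" (0 to 1); they miss things now and then, are a little off and sometimes report something else, mostly with a low value. They report only what shows in the picture. A call takes as long as a camera call. They do not tell look-alikes from the thing itself.
- search_frame(picture, label): "centre" ([row, column] in pixels, amid what is visible of it).
- pinpoint(picture, label): "centre" ([row, column] in pixels: a listed point, or the origin of a listed thing).
The state is a dict: "clock": time; "joint_positions": joint angles; "qd": joint speeds; "joint_efforts": joint torques, N m; "eef_pos": TCP position; "tool_rot": TCP orientation; "ft_force": force on the tool from outside, world axes, zero at the start; "moment": the same for the moment, N m; "finger_gap": finger opening in m.
Only numpy, scipy, OpenCV 4.12 (cv2) and the standard library are available. Lean on these libraries where they do the work, as an engineer would, in place of code of your own. Each camera call takes 0.05 s, during which the arm holds its last target. There are 200 camera calls.

## Working session

There is one attempt and no reset: what is moved stays moved. The work goes in short steps, Python scripts to look and compute and a shell command to move; the robot and the scene stay as the last step left them, time stands still between calls to the robot, and variables do not carry over. Pictures are saved under pics/ and viewed, on a budget of 10 in all, crops included, one or two more only if the job needs it, and the job is handed in when it is done.

```bash
mkdir -p pics; ls
python3 - <<'E'
from rig import *
import cv2,numpy as np
s=observe(); print(s)
for n in ["top","scene"]:
    p=get_image(n); cv2.imwrite(f"pics/{n}0.png",p["image"]); print(n,p["K"],p["R"],p["t"])
    for l in ["counter","reset_knob_grip","coaster","dish","dish_handle","dish_mid","ball"]:
        print(l,[(np.round(d["centre"],1).tolist(),round(d["confidence"],2)) for d in pinpoint(p,l)[:4]])
E
```

```text
pics
{'clock': 0.0, 'joint_positions': array([ 9.60913307e-01,  1.59080721e-01,  1.59826755e+00,  2.63329648e-05,
        1.38624517e+00, -2.10098233e-01]), 'qd': array([ 0.00066848, -0.00013296,  0.00070334,  0.00011227,  0.00043917,
       -0.00136847]), 'joint_efforts': array([-8.39636468e-04, -3.95975769e+01, -3.31436563e+01,  6.13295629e-05,
        8.05393502e-03,  3.48496042e-05]), 'eef_pos': array([0.22339888, 0.52906316, 0.19118153]), 'tool_rot': array([-0.58907571,  0.58957741,  0.39009894, -0.39142189]), 'ft_force': array([-0.42905844,  0.13561345,  0.24483155]), 'moment': array([-0.0283905 , -0.01386179, -0.00384122]), 'finger_gap': 0.0850761786554253}
top [[423.41281271   0.         252.27587079]
 [  0.         423.41281271 183.26305142]
 [  0.           0.           1.        ]] [[-5.23475232e-03 -9.99986253e-01  3.03552240e-04]
 [-9.92434384e-01  5.15798302e-03 -1.22667798e-01]
 [ 1.22664546e-01 -9.43391222e-04 -9.92447741e-01]] [-0.07815929  0.56983284  1.30268069]
counter [([152.8, 296.7], 0.94), ([190.3, 400.8], 0.86), ([207.3, 318.3], 0.65)]
reset_knob_grip [([204.
[... 198 characters left out ...]
), ([173.8, 226.7], 0.57)]
ball [([172.8, 225.6], 0.38)]
scene [[435.40211183   0.         250.91385132]
 [  0.         435.40211183 199.0254021 ]
 [  0.           0.           1.        ]] [[ 0.6354287   0.77212171 -0.00764365]
 [ 0.56279394 -0.46989155 -0.68004772]
 [-0.5286713   0.42782004 -0.733128  ]] [-0.32054167 -0.29856887  1.61869247]
counter [([242.9, 164.7], 0.75), ([310.0, 85.5], 0.65), ([270.7, 225.4], 0.64)]
reset_knob_grip [([256.6, 221.9], 0.51), ([150.3, 306.7], 0.51), ([230.4, 160.9], 0.5)]
coaster [([212.7, 272.7], 0.64)]
dish [([205.1, 268.6], 0.87), ([180.2, 264.5], 0.42)]
dish_handle [([183.5, 263.9], 0.97)]
dish_mid [([206.5, 272.9], 0.58)]
ball [([209.1, 276.3], 0.6)]
```

Run:
```python
import cv2
a=cv2.imread("pics/top0.png"); cv2.imwrite("pics/top_c.png",cv2.resize(a[90:270,150:450],(800,480),interpolation=cv2.INTER_CUBIC))
```

```text
(no output)
```

View pics/top_c.png

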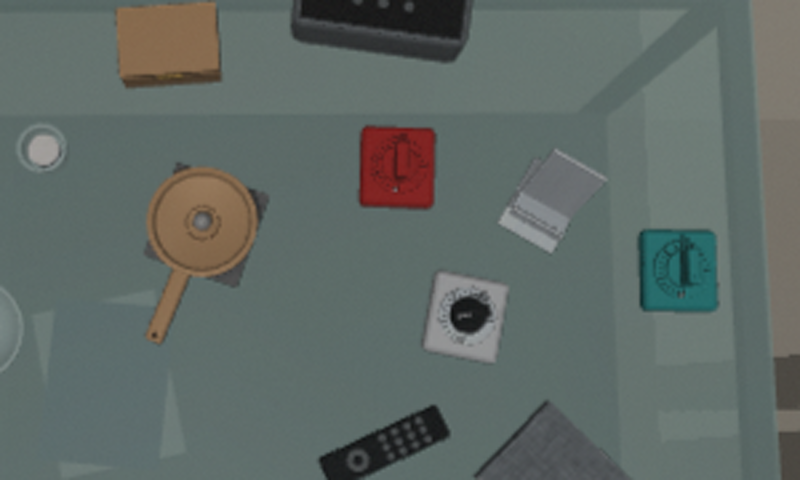

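View pics/scene0.png

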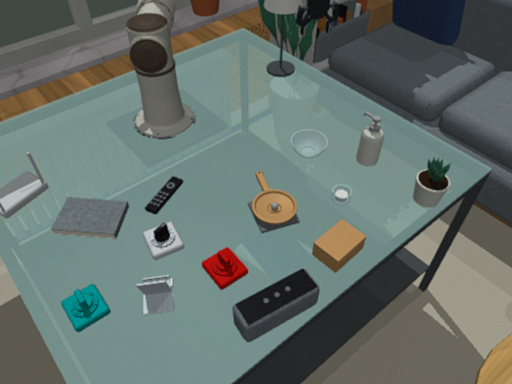

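The top picture shows three counters: white at about (row 208, col 324), red at (152, 299) and turquoise at (190, 404). Only the white one fits the description, since red and turquoise are excluded. The dish is at (173, 226), with its handle pointing to (215, 208). I'll measure now and confirm the white counter in an enlarged crop.

```bash
cat > h.py <<'E'
import numpy as np,cv2
from rig import *
from scipy.spatial.transform import Rotation as Ro
def ray(p,rc,z):
    d=p["R"].T@np.linalg.solve(p["K"],[rc[1],rc[0],1]); c=-p["R"].T@p["t"]
    return c+d*(z-c[2])/d[2]
def proj(p,X):
    q=p["K"]@(p["R"]@np.asarray(X)+p["t"]); return q[1]/q[2],q[0]/q[2]
def rot():
    s=observe(); q=s["tool_rot"]; return s,Ro.from_quat([q[1],q[2],q[3],q[0]])
def best(p,l,n=1): return [(np.array(d["centre"]),d["confidence"]) for d in pinpoint(p,l)[:n]]
E
python3 - <<'E'
from h import *
s,R=rot(); print(R.as_matrix().round(3))
T=get_image("top");S=get_image("scene")
for n,p in(("top",T),("scene",S)):
    print(n)
    for l,z in(("counter",0),("reset_knob_grip",.063),("dish",.01),("dish_handle",.025),("dish_mid",.031),("ball",.031),("coaster",0),("bowl",0),("dispenser",0),("remote",0),("phone_stand",0)):
        print(l,[(ray(p,c,z).round(3)[:2].tolist(),round(k,2)) for c,k in best(p,l,3)])
    g=p["image"].astype(int); 
    m=((g.min(2)>130)&(g.max(2)-g.min(2)<25)).astype(np.uint8)
    c0=(208,324) if n=="top" else (238,163)
    w=np.zeros_like(m);w[c0[0]-24:c0[0]+24,c0[1]-24:c0[1]+24]=1
    cs,_=cv2.findContours(m*w,cv2.RETR_EXTERNAL,cv2.CHAIN_APPROX_NONE); c=max(cs,key=cv2.contourArea)
    W=np.array([ray(p,(v[0][1],v[0][0]),.026)[:2] for v in c],np.float32)
    print("white rect",cv2.minAreaRect(W*1000))
im=T["image"][180:240,294:354]; im2=S["image"][208:268,133:193]
cv2.imwrite("pics/crop1.png",np.hstack([cv2.resize(i,(390,390),interpolation=cv2.INTER_CUBIC) for i in(im,im2)]))
E
```

```text
[[ 0.389  0.    -0.921]
 [ 0.921 -0.     0.389]
 [-0.    -1.    -0.   ]]
top
counter [([0.682, -0.227], 0.63), ([0.492, -0.304], 0.59), ([0.552, -0.57], 0.56)]
reset_knob_grip [([0.492, -0.316], 0.71), ([0.682, -0.234], 0.6), ([0.552, -0.569], 0.47)]
dish [([0.605, 0.001], 0.96), ([0.599, 0.002], 0.4)]
dish_handle [([0.508, 0.04], 0.62)]
dish_mid [([0.606, 0.001], 0.61)]
ball [([0.599, -0.008], 0.36)]
coaster []
bowl [([0.486, 0.283], 0.91)]
dispenser [([0.632, 0.399], 0.65)]
remote [([0.341, -0.205], 0.96)]
phone_stand [([0.622, -0.41], 0.77)]
white rect ((489.3532409667969, -308.41680908203125), (80.50204467773438, 89.63079833984375), 78.45073699951172)
scene
counter [([0.671, -0.226], 0.72), ([0.547, -0.568], 0.64), ([0.505, -0.32], 0.59)]
reset_knob_grip [([0.677, -0.226], 0.8), ([0.54, -0.566], 0.79), ([0.49, -0.307], 0.5)]
dish [([0.602, 0.005], 0.94)]
dish_handle [([0.508, 0.05], 0.6)]
dish_mid [([0.605, -0.007], 0.69), ([0.622, -0.005], 0.34), ([0.632, -0.018], 0.33)]
ball [([0.601, 0.004], 0.54), ([0.609, -0.003], 0.22)]
coaster [([0.611, -0.007], 0.82)]
bowl [([0.485, 0.277], 0.92)]
dispenser [([0.629, 0.389], 0.72)]
remote [([0.347, -0.196], 0.71)]
phone_stand [([0.635, -0.412], 0.78)]
white rect ((494.20269775390625, -309.32928466796875), (87.36756896972656, 96.58470153808594), 78.32139587402344)
```

View pics/crop1.png

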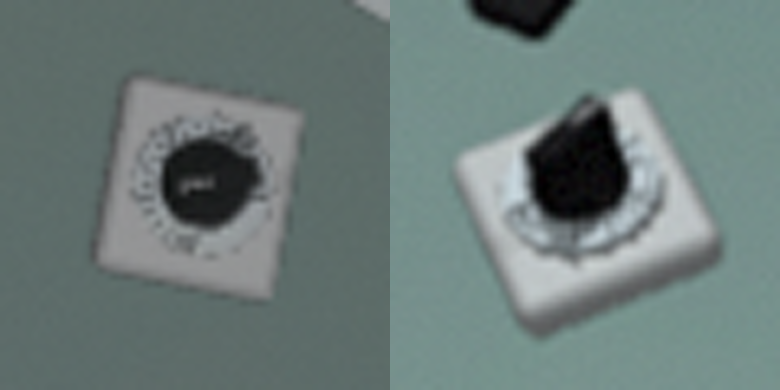

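The crop confirms the white counter with the black knob at about (0.492, -0.309). Its x axis is near -11.6°, and the bar is near -83° with the white line at the left, so it needs about 70° anticlockwise. Now I'll move over it with the jaws at about -172°, which keeps q6 well within range for both this job and the dish.

```bash
cat > tgt.py <<'E'
import sys
from h import *
x,y,z,yaw=map(float,sys.argv[1:5])
s,R=rot(); M=R.as_matrix()
d=M.T@(np.array([x,y,z])-s["eef_pos"])
# level, fingers-down target orientation at that jaw yaw
a=np.radians(yaw); tx=np.array([np.cos(a),np.sin(a),0]); ty=np.array([0,0,-1.]); G=np.c_[tx,ty,np.cross(tx,ty)]
rv=Ro.from_matrix(M.T@G).as_rotvec()
print("shift cm",(d*100).round(2),"turn",rv.round(3),"yaw",np.degrees(np.arctan2(M[1,0],M[0,0])).round(1),"tcp",s["eef_pos"].round(4),"F",s["ft_force"].round(1),"Mo",s["moment"].round(2),"q6",s["joint_positions"][5].round(2),"gap",round(s["finger_gap"]*1000,1),"t",round(s["clock"],2))
E
python3 -m jog '[[-16,0,-13.5,0,0.62,0,8.5],[-16,0,-13.5,0,0.62,0,8.5],[-16,0,-13.5,0,0.62,0,8.5],[-16,0,-13.5,0,0.62,0,8.5],[-16,0,-13.5,0,0.62,0,8.5]]'; python3 tgt.py .492 -.309 .19 -172
```

```text
clock: 2.42
eef_pos: [0.2857, 0.329, 0.1922]
tool_rot: [-0.681, 0.681, 0.191, -0.19]
ft_force: [1.9, -0.1, 0.7]
finger_gap: 0.0851
shift cm [-15.49   0.22 -65.24] turn [ 1.000e-03 -2.735e+00 -0.000e+00] yaw 31.3 tcp [0.2857 0.329  0.1922] F [ 1.9 -0.1  0.7] Mo [-0.04 -0.03  0.01] q6 0.03 gap 85.1 t 2.42
```

```bash
python3 -m jog '[[-4.8,0,-20.2,0,0.62,0,8.5],[-4.8,0,-20.2,0,0.62,0,8.5],[-4.8,0,-20.2,0,0.62,0,8.5],[-4.8,0,-20.2,0,0.62,0,8.5],[-4.8,0,-20.2,0,0.62,0,8.5]]'; python3 tgt.py .492 -.309 .19 -172
```

```text
clock: 2.83
eef_pos: [0.3507, 0.1316, 0.1925]
tool_rot: [0.707, -0.707, 0.026, -0.027]
ft_force: [0.7, -0.5, -0.4]
finger_gap: 0.0847
shift cm [ 17.38   0.27 -42.88] turn [-2.000e-03  2.927e+00 -0.000e+00] yaw -4.3 tcp [0.3507 0.1316 0.1925] F [ 0.7 -0.5 -0.4] Mo [ 0.02 -0.03  0.03] q6 0.11 gap 84.7 t 2.83
```

```bash
python3 -m jog '[[7.8,0,-19.2,0,0.62,0,8.5],[7.8,0,-19.2,0,0.62,0,8.5],[7.8,0,-19.2,0,0.62,0,8.5],[7.8,0,-19.2,0,0.62,0,8.5],[7.8,0,-19.2,0,0.62,0,8.5]]'; python3 tgt.py .492 -.309 .19 -172
```

```text
clock: 3.25
eef_pos: [0.4153, -0.0659, 0.1925]
tool_rot: [-0.665, 0.665, -0.241, 0.242]
ft_force: [0.9, 1.0, 0.5]
finger_gap: 0.0848
shift cm [ 21.47   0.27 -13.74] turn [-2.000e-03  2.306e+00  0.000e+00] yaw -39.9 tcp [ 0.4153 -0.0659  0.1925] F [0.9 1.  0.5] Mo [ 0.04 -0.01  0.01] q6 0.25 gap 84.8 t 3.25
```

```bash
python3 -m jog '[[17.5,0,-11.2,0,0.62,0,8.5],[17.5,0,-11.2,0,0.62,0,8.5],[17.5,0,-11.2,0,0.62,0,8.5],[17.5,0,-11.2,0,0.62,0,8.5],[17.5,0,-11.2,0,0.62,0,8.5]]'; python3 tgt.py .492 -.309 .19 -172
```

```text
clock: 3.67
eef_pos: [0.4791, -0.2635, 0.1921]
tool_rot: [0.56, -0.559, 0.432, -0.432]
ft_force: [1.3, -0.3, -0.2]
finger_gap: 0.0849
shift cm [4.73 0.21 0.1 ] turn [-0.     1.686 -0.   ] yaw -75.4 tcp [ 0.4791 -0.2635  0.1921] F [ 1.3 -0.3 -0.2] Mo [ 0.   -0.04  0.01] q6 0.59 gap 84.9 t 3.67
```

Close now; I'll look with the wrist camera before the last turn.

```bash
python3 -m jog '[[3,0,0,0,0.62,0,8.5],[3,0,0,0,0.62,0,8.5],[3,0,0,0,0.62,0,8.5],[3,0,0,0,0.62,0,8.5],[3,0,0,0,0.62,0,8.5]]'; python3 tgt.py .492 -.309 .19 -172
python3 - <<'E'
from h import *
p=get_image("wrist"); cv2.imwrite("pics/w1.png",p["image"]); np.savez("w1.npz",**{k:p[k] for k in("K","R","t")})
for l,z in(("reset_knob_grip",.063),("counter",0)):
    print(l,[(c.round(1),ray(p,c,z).round(4)[:2],round(k,2)) for c,k in best(p,l,3)])
E
```

```text
clock: 4.08
eef_pos: [0.4866, -0.2905, 0.192]
tool_rot: [0.401, -0.401, 0.583, -0.582]
ft_force: [-0.4, -0.2, -0.1]
finger_gap: 0.0851
shift cm [1.54 0.2  1.16] turn [0.    1.066 0.   ] yaw -110.9 tcp [ 0.4866 -0.2905  0.192 ] F [-0.4 -0.2 -0.1] Mo [0.05 0.02 0.  ] q6 1.18 gap 85.1 t 4.08
reset_knob_grip [(array([157. , 273.4]), array([ 0.4921, -0.3082]), 0.65)]
counter [(array([  5.5, 495.5]), array([ 0.5444, -0.5654]), 0.74), (array([148.5, 272.9]), array([ 0.49  , -0.3098]), 0.62), (array([  6.8, 133.9]), array([ 0.6718, -0.2301]), 0.55)]
```

View pics/w1.png

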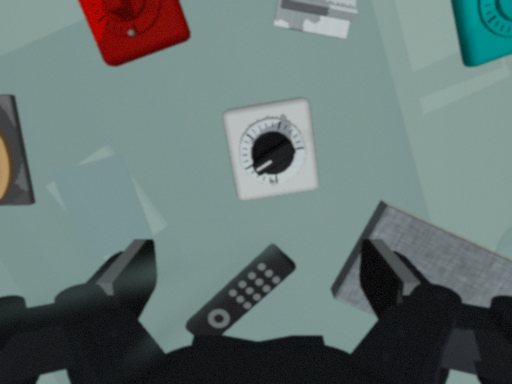

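The wrist view shows the white counter centred at about (272, 150) and the knob at (273, 152). The white line runs from (258, 170) to (271, 161). I'll take the angles from these.

Run:
```python
from h import *
p=dict(np.load("w1.npz")); g=cv2.imread("pics/w1.png").astype(int)
m=(g.min(2)>140).astype(np.uint8); m[:, :215]=0; m[:,325:]=0; m[:90]=0; m[205:]=0
cs,_=cv2.findContours(m,cv2.RETR_EXTERNAL,cv2.CHAIN_APPROX_NONE); c=max(cs,key=cv2.contourArea)
print(cv2.minAreaRect(np.array([ray(p,(v[0][1],v[0][0]),.026)[:2] for v in c],np.float32)*1000))
sub=g.min(2)
yy,xx=np.mgrid[155:176,252:276]; v=sub[155:176,252:276]
# line: bright blob inside the black disc
d=np.hypot(yy-153,xx-273); 
b=(v>100)&(d<21); n,lab,st,ce=cv2.connectedComponentsWithStats(b.astype(np.uint8))
for i in range(1,n):
    P=np.array([ray(p,(a,e),.07)[:2] for a,e in zip(yy[lab==i],xx[lab==i])])
    if len(P)>5:
        k=P.mean(0);w=np.linalg.svd(P-k)[2][0]; print(len(P),ce[i]+[252,155],k,np.degrees(np.arctan2(w[1],w[0])))
```

```text
((491.5830078125, -308.0494079589844), (86.44928741455078, 94.16519165039062), 78.21772003173828)
53 [264.8490566  164.64150943] [ 0.48953168 -0.29870074] 101.93161054839948
```

The bar lies at -78° and the counter's x axis is at -11.8°, so home is about 66° anticlockwise. The jaws go to -168°, centred on (0.4917, -0.308).

```bash
python3 -m jog '[[1.46,0.2,1.15,0,0.2,0,8.5],[1.46,0.2,1.15,0,0.4,0,8.5],[1.46,0.2,1.15,0,0.6,0,8.5],[1.46,0.2,1.15,0,0.6,0,8.5],[1.46,0.2,1.15,0,0.6,0,8.5]]'; python3 tgt.py .4917 -.308 .045 -168
```

```text
clock: 4.65
eef_pos: [0.4923, -0.3079, 0.1902]
tool_rot: [0.212, -0.212, 0.674, -0.674]
ft_force: [0.5, -0.2, -1.0]
finger_gap: 0.0852
shift cm [ 0.06 14.52 -0.02] turn [0.    0.401 0.   ] yaw -145.0 tcp [ 0.4923 -0.3079  0.1902] F [ 0.5 -0.2 -1. ] Mo [-0.03 -0.06  0.02] q6 1.76 gap 85.2 t 4.65
```

```bash
python3 -m jog '[[0.06,3,0,0,0.1,0,8.5],[0.06,6,0,0,0.2,0,8.5],[0.06,9,0,0,0.3,0,8.5],[0.06,11.5,0,0,0.4,0,8.5],[0.06,11.5,0,0,0.4,0,8.5]]'; python3 tgt.py .4917 -.308 .045 -168
```

```text
clock: 5.07
eef_pos: [0.4883, -0.3048, 0.0692]
tool_rot: [0.073, -0.078, 0.706, -0.7]
ft_force: [-1.0, 1.2, -1.3]
finger_gap: 0.085
shift cm [-0.28  2.42  0.4 ] turn [0.009 0.004 0.006] yaw -167.8 tcp [ 0.4883 -0.3048  0.0692] F [-1.   1.2 -1.3] Mo [-0.01  0.04 -0.02] q6 2.16 gap 85.0 t 5.07
```

```bash
python3 -m jog '[[0,1,0,0,0,0,8.5],[0,2,0,0,0,0,8.5],[0,3,0,0,0,0,8.5],[0,3,0,0,0,0,8.5],[0,3,0,0,0,0,8.5]]'; python3 tgt.py .4917 -.308 .045 -168
```

```text
clock: 5.48
eef_pos: [0.4918, -0.3082, 0.0453]
tool_rot: [0.075, -0.075, 0.703, -0.703]
ft_force: [0.0, -0.2, 0.1]
finger_gap: 0.085
shift cm [ 0.01  0.03 -0.03] turn [0.    0.004 0.   ] yaw -167.8 tcp [ 0.4918 -0.3082  0.0453] F [ 0.  -0.2  0.1] Mo [ 0.01  0.01 -0.01] q6 2.16 gap 85.0 t 5.48
```

Aligned over the bar, so I'll close the fingers.

```bash
python3 -m jog '[[0,0,0,0,0,0,0.5],[0,0,0,0,0,0,0.5],[0,0,0,0,0,0,0.5],[0,0,0,0,0,0,0.5],[0,0,0,0,0,0,0.5]]'; python3 -m jog '[[0,0,0,0,0,0,0.5],[0,0,0,0,0,0,0.5],[0,0,0,0,0,0,0.5],[0,0,0,0,0,0,0.5],[0,0,0,0,0,0,0.5]]' | tail -1;  python3 tgt.py .4917 -.308 .045 -102
```

```text
clock: 5.9
eef_pos: [0.492, -0.3084, 0.0455]
tool_rot: [-0.075, 0.075, -0.703, 0.703]
ft_force: [-0.3, 1.2, -0.7]
finger_gap: 0.0252
finger_gap: 0.005
shift cm [ 0.01  0.02 -0.03] turn [-0.    -1.149  0.   ] yaw -167.8 tcp [ 0.4918 -0.3082  0.0452] F [-0.   0.7 -0.1] Mo [-0.05  0.   -0.01] q6 2.16 gap 5.0 t 6.32
```

The gap went to 5 mm, but the bar is 14 mm thick, so it isn't between the pads. I'll look.

Run:
```python
from h import *
ims=[]
for n in("wrist","scene","top"):
    p=get_image(n); r,c=proj(p,[.4917,-.308,.063]); print(n,r,c); k=60 if n=="wrist" else 35
    r=int(np.clip(r,k,384-k)); c=int(np.clip(c,k,512-k)); ims.append(cv2.resize(p["image"][r-k:r+k,c-k:c+k],(266,266),interpolation=cv2.INTER_CUBIC) if n!="wrist" else cv2.resize(p["image"],(355,266)))
cv2.imwrite("pics/miss.png",np.hstack(ims)[:, :800])
```

```text
wrist 229.03019115321905 257.0087338450089
scene 228.53939471280538 160.05807198774647
top 206.87439814314575 326.2586823199476
```

View pics/miss.png

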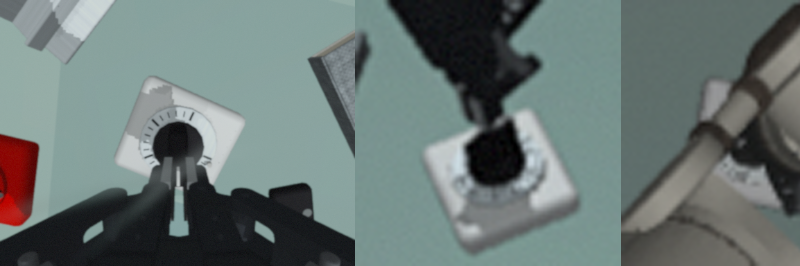

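Run:
```python
from h import *
s,R=rot(); p=get_image("wrist"); S=get_image("scene")
print("cam",(-p["R"].T@p["t"]).round(3), "axis", p["R"][2].round(3))
for n,X in(("tcp",s["eef_pos"]),("disc",[.4917,-.308,.04]),("bartop",[.4917,-.308,.07]),("plate",[.4917,-.308,.028])): print(n,np.round(proj(p,X),1),np.round(proj(S,X),1))
a=p["image"][150:340,160:350]; r,c=map(int,proj(S,[.4917,-.308,.063])); b=S["image"][r-30:r+30,c-30:c+30]
cv2.imwrite("pics/miss2.png",np.hstack([cv2.resize(a,(400,400),interpolation=cv2.INTER_CUBIC),cv2.resize(b,(400,400),interpolation=cv2.INTER_CUBIC)]).clip(0,127)*2)
```

```text
cam [ 0.505 -0.372  0.227] axis [-0.056  0.252 -0.966]
tcp [216.8 256.9] [232.7 161.1]
disc [214.2 257. ] [233.8 161.4]
bartop [234.3 257. ] [226.9 159.6]
plate [207.7 257. ] [236.5 162.1]
```

View pics/miss2.png

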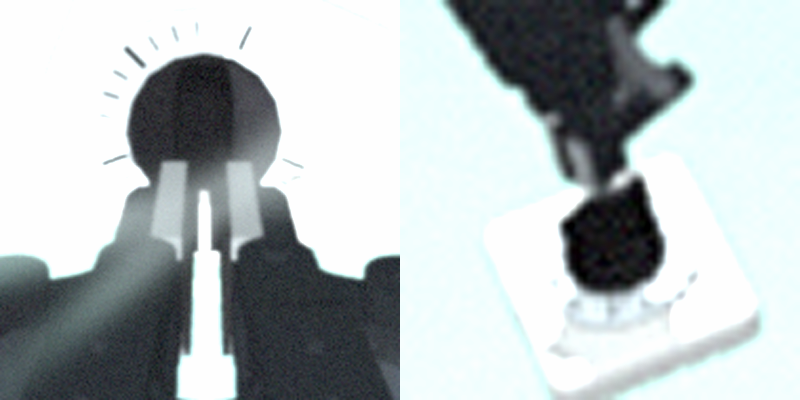

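Run:
```python
from h import *
s,R=rot(); M=R.as_matrix(); p=get_image("wrist"); print(p["K"][0,0], s["eef_pos"],s["finger_gap"],s["ft_force"])
# plate ticks / disc width prediction
for n,z,r in(("disc",.04,.022),("bar",.07,.007),("box",.026,.034)):
    a=proj(p,np.array([.4917,-.308,z])+M[:,0]*r); b=proj(p,np.array([.4917,-.308,z])-M[:,0]*r); print(n,np.round(a,1),np.round(b,1))
for back in(0,.019,.03,.04):   # pad near-edge corners at 'back' behind TCP
  for sz in(-.011,.011):
    print(back,sz,[np.round(proj(p,s["eef_pos"]+M@np.array([sx,-back,sz])),1).tolist() for sx in(-.0025,.0025)])
```

```text
340.92224110898417 [ 0.49182549 -0.30821007  0.04517564] 0.005065086999952623 [-0.18095035  1.20688777  0.42744292]
disc [214.1 295. ] [214.3 219. ]
bar [234.3 271.2] [234.4 242.8]
box [206.6 312. ] [206.8 202.1]
0 -0.011 [[235.0, 252.6], [235.0, 261.3]]
0 0.011 [[198.2, 252.4], [198.1, 261.4]]
0.019 -0.011 [[249.3, 252.1], [249.3, 261.7]]
0.019 0.011 [[209.0, 251.8], [209.0, 261.8]]
0.03 -0.011 [[259.0, 251.8], [259.0, 262.0]]
0.03 0.011 [[216.4, 251.5], [216.4, 262.1]]
0.04 -0.011 [[269.0, 251.4], [269.0, 262.3]]
0.04 0.011 [[224.0, 251.1], [224.0, 262.4]]
```

Both cameras put the fingertips higher than the stated TCP: the pads sit above the bar's top edge, not around it. I'll open to 3 cm and feel downward gently.

```bash
python3 -m jog '[[0,0,0,0,0,0,3],[0,0,0,0,0,0,3],[0,0,0,0,0,0,3],[0,0,0,0,0,0,3],[0,0,0,0,0,0,3]]'|tail -2; python3 -m jog '[[0,0.1,0,0,0,0,3],[0,0.2,0,0,0,0,3],[0,0.4,0,0,0,0,3],[0,0.6,0,0,0,0,3],[0,0.6,0,0,0,0,3]]';python3 - <<'E'
from h import *
s,R=rot(); p=get_image("wrist");S=get_image("scene"); print(s["ft_force"],s["eef_pos"])
r,c=map(int,proj(S,[.4917,-.308,.063])); b=S["image"][r-30:r+30,c-30:c+30]
f=lambda im:cv2.resize((255*(im/255.)**.45).astype(np.uint8),(400,400),interpolation=cv2.INTER_CUBIC)
cv2.imwrite("pics/w3.png",np.hstack([f(p["image"][150:340,160:350]),f(b)]))
E
```

```text
ft_force: [0.5, 0.0, 0.3]
finger_gap: 0.03
clock: 7.45
eef_pos: [0.4915, -0.3079, 0.0385]
tool_rot: [0.075, -0.075, 0.703, -0.703]
ft_force: [0.7, 0.2, -0.4]
finger_gap: 0.0299
[ 0.65840774  0.24083462 -0.39614283] [ 0.49146586 -0.30792092  0.03853852]
```

View pics/w3.png

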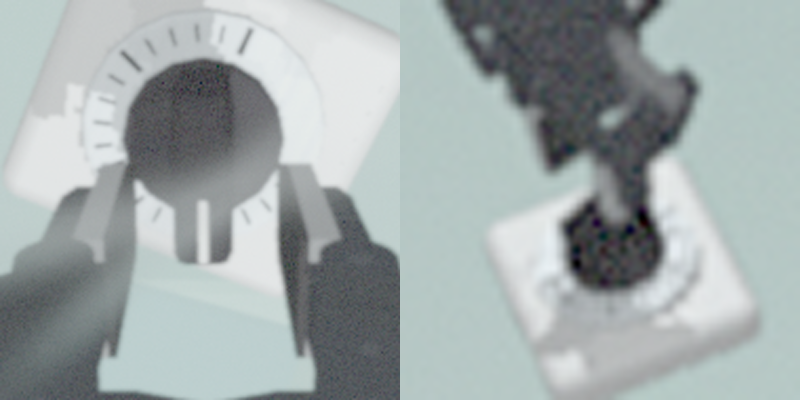

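The bar with its white line is centred between the pads at x≈204. In the scene crop the front finger covers only the upper part of the bar, reaching about (615, 215). There's no contact yet, so I'll keep lowering and watch the force.

```bash
python3 -m jog '[[0,0.1,0,0,0,0,3],[0,0.2,0,0,0,0,3],[0,0.3,0,0,0,0,3],[0,0.4,0,0,0,0,3],[0,0.4,0,0,0,0,3]]'; python3 -m jog '[[0,0,0,0,0,0,1],[0,0,0,0,0,0,1],[0,0,0,0,0,0,1],[0,0,0,0,0,0,1],[0,0,0,0,0,0,1]]'
```

```text
clock: 7.97
eef_pos: [0.4917, -0.3081, 0.0349]
tool_rot: [0.075, -0.075, 0.703, -0.703]
ft_force: [0.7, -0.4, 0.4]
finger_gap: 0.0301
clock: 8.38
eef_pos: [0.4919, -0.3082, 0.0353]
tool_rot: [-0.075, 0.075, -0.703, 0.703]
ft_force: [0.7, -0.0, -0.1]
finger_gap: 0.01
```

```bash
python3 -m jog '[[0,0,0,0,0,0,3],[0,0,0,0,0,0,3],[0,0,0,0,0,0,3],[0,0.3,0,0,0,0,3],[0,0.6,0,0,0,0,3]]'|grep -E "pos|force"; python3 -m jog '[[0,0.1,0,0,0,0,3],[0,0.2,0,0,0,0,3],[0,0.2,0,0,0,0,3]]'|grep -E "pos|force"; python3 -m jog '[[0,0,0,0,0,0,1],[0,0,0,0,0,0,1],[0,0,0,0,0,0,1],[0,0,0,0,0,0,1],[0,0,0,0,0,0,1]]'
```

```text
eef_pos: [0.492, -0.3083, 0.0292]
ft_force: [0.4, -0.1, -0.2]
eef_pos: [0.4916, -0.308, 0.0268]
ft_force: [1.1, -0.4, 0.3]
clock: 9.47
eef_pos: [0.4923, -0.3082, 0.0275]
tool_rot: [-0.075, 0.075, -0.703, 0.703]
ft_force: [2.5, 2.0, -0.2]
finger_gap: 0.011
```

```bash
python3 -m jog '[[0,0,0,0,0,0,0.5],[0,0,0,0,0,0,0.5],[0,0,0,0,0,0,0.5],[0,0,0,0,0,0,0.5]]';python3 - <<'E'
from h import *
s,R=rot(); p=get_image("wrist");S=get_image("scene"); print(s["ft_force"],s["moment"])
r,c=map(int,proj(S,[.4917,-.308,.063])); b=S["image"][r-30:r+30,c-30:c+30]
f=lambda im:cv2.resize((255*(im/255.)**.45).astype(np.uint8),(400,400),interpolation=cv2.INTER_CUBIC)
cv2.imwrite("pics/w4.png",np.hstack([f(p["image"][150:340,160:350]),f(b)]))
E
```

```text
clock: 9.8
eef_pos: [0.4923, -0.3082, 0.0275]
tool_rot: [-0.075, 0.075, -0.703, 0.703]
ft_force: [4.8, 2.3, 1.3]
finger_gap: 0.0113
[4.81287613 2.29490403 1.25904899] [ 0.40513174 -0.62962     0.00225499]
```

View pics/w4.png

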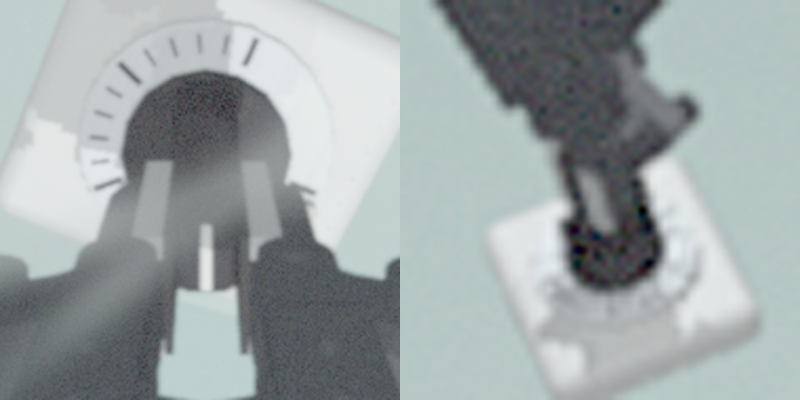

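The fingers are now stopped at 11.3 mm by the top edge of the bar. In practice the pads end about 35–40 mm behind the reported TCP. I'll open, go 1.5 cm deeper in small steps and re-grip.

```bash
python3 -m jog '[[0,0,0,0,0,0,3],[0,0,0,0,0,0,3],[0,0,0,0,0,0,3],[0,0.3,0,0,0,0,3],[0,0.6,0,0,0,0,3]]'|grep -E "pos|force"; python3 -m jog '[[0,0.2,0,0,0,0,3],[0,0.4,0,0,0,0,3],[0,0.6,0,0,0,0,3],[0,0.8,0,0,0,0,3],[0,0.8,0,0,0,0,3]]'|grep -E "pos|force"; python3 -m jog '[[0,0,0,0,0,0,0.5],[0,0,0,0,0,0,0.5],[0,0,0,0,0,0,0.5],[0,0,0,0,0,0,0.5],[0,0,0,0,0,0,0.5]]'; python3 tgt.py .4917 -.308 .01 -102
```

```text
eef_pos: [0.4915, -0.3085, 0.0209]
ft_force: [0.6, -0.0, 0.4]
eef_pos: [0.4915, -0.3079, 0.0126]
ft_force: [-0.4, 0.5, -0.4]
clock: 11.15
eef_pos: [0.4923, -0.3082, 0.0134]
tool_rot: [-0.075, 0.075, -0.703, 0.703]
ft_force: [2.7, 2.2, 0.0]
finger_gap: 0.0123
shift cm [ 0.06  0.34 -0.03] turn [-1.000e-03 -1.149e+00 -1.000e-03] yaw -167.8 tcp [ 0.4923 -0.3082  0.0134] F [2.7 2.2 0. ] Mo [ 0.24 -0.4   0.  ] q6 2.16 gap 12.3 t 11.15
```

Good grip (12.3 mm). Now turn anticlockwise, watching the moment.

```bash
python3 -m jog '[[0,0,0,0,-0.07,0,0.5],[0,0,0,0,-0.16,0,0.5],[0,0,0,0,-0.25,0,0.5],[0,0,0,0,-0.34,0,0.5],[0,0,0,0,-0.4,0,0.5]]'>/dev/null; python3 tgt.py .4917 -.308 .01 -102;  python3 -m jog '[[0,0,0,0,-0.08,0,0.5],[0,0,0,0,-0.16,0,0.5],[0,0,0,0,-0.24,0,0.5],[0,0,0,0,-0.32,0,0.5],[0,0,0,0,-0.4,0,0.5]]'>/dev/null; python3 tgt.py .4917 -.308 .01 -102
```

```text
shift cm [ 0.04  0.34 -0.05] turn [-0.001 -0.745 -0.   ] yaw -144.7 tcp [ 0.4923 -0.3082  0.0134] F [ 2.   0.9 -0.2] Mo [ 0.18 -0.4  -0.05] q6 1.76 gap 12.4 t 11.57
shift cm [ 0.01  0.35 -0.07] turn [-0.001 -0.345 -0.   ] yaw -121.8 tcp [ 0.4923 -0.3082  0.0135] F [1.4 2.4 0.7] Mo [ 0.2  -0.44 -0.09] q6 1.36 gap 12.5 t 11.98
```

```bash
for i in 1; do python3 -m jog '[[0,0,0,0,-0.06,0,0.5],[0,0,0,0,-0.12,0,0.5],[0,0,0,0,-0.18,0,0.5],[0,0,0,0,-0.24,0,0.5],[0,0,0,0,-0.24,0,0.5]]'>/dev/null; done; python3 tgt.py .4917 -.308 .01 -102;  python3 -m jog '[[0,0,0,0,-0.02,0,0.5],[0,0,0,0,-0.04,0,0.5],[0,0,0,0,-0.06,0,0.5],[0,0,0,0,-0.08,0,0.5],[0,0,0,0,-0.08,0,0.5]]'>/dev/null; python3 tgt.py .4917 -.308 .01 -102; python3 -m jog '[[0,0,0,0,-0.01,0,0.5],[0,0,0,0,-0.02,0,0.5],[0,0,0,0,-0.03,0,0.5],[0,0,0,0,-0.04,0,0.5],[0,0,0,0,-0.04,0,0.5]]'>/dev/null; python3 tgt.py .4917 -.308 .01 -102
```

```text
shift cm [-0.01  0.35 -0.07] turn [-0.001 -0.107  0.   ] yaw -108.1 tcp [ 0.4923 -0.3083  0.0135] F [ 3.5  1.3 -0.9] Mo [ 0.21 -0.54  0.04] q6 1.12 gap 12.6 t 12.4
shift cm [-0.01  0.34 -0.07] turn [-0.001 -0.028  0.   ] yaw -103.6 tcp [ 0.4923 -0.3083  0.0134] F [3.9 2.  0.5] Mo [ 0.3  -0.83  0.01] q6 1.04 gap 12.7 t 12.82
shift cm [-0.02  0.34 -0.07] turn [-0.001  0.011 -0.   ] yaw -101.4 tcp [ 0.4923 -0.3083  0.0134] F [4.4 2.5 0.6] Mo [ 0.29 -0.76 -0.18] q6 1.0 gap 12.2 t 13.23
```

```bash
python3 -m jog '[[0,0,0,0,-0.01,0,0.5],[0,0,0,0,-0.02,0,0.5],[0,0,0,0,-0.03,0,0.5],[0,0,0,0,-0.04,0,0.5],[0,0,0,0,-0.04,0,0.5]]'>/dev/null; python3 tgt.py .4917 -.308 .01 -102;  python3 -m jog '[[0,0,0,0,-0.01,0,0.5],[0,0,0,0,-0.02,0,0.5],[0,0,0,0,-0.03,0,0.5],[0,0,0,0,-0.04,0,0.5],[0,0,0,0,-0.04,0,0.5]]'>/dev/null; python3 tgt.py .4917 -.308 .01 -102; python3 -m jog '[[0,0,0,0,-0.01,0,0.5],[0,0,0,0,-0.02,0,0.5],[0,0,0,0,-0.03,0,0.5],[0,0,0,0,-0.04,0,0.5],[0,0,0,0,-0.04,0,0.5]]'>/dev/null; python3 tgt.py .4917 -.308 .01 -102
```

```text
shift cm [-0.01  0.35 -0.07] turn [-0.001  0.048 -0.001] yaw -99.2 tcp [ 0.4923 -0.3082  0.0135] F [4.5 1.9 0.9] Mo [ 0.23 -0.8  -1.31] q6 0.96 gap 12.2 t 13.65
shift cm [-0.01  0.35 -0.07] turn [-0.002  0.087 -0.001] yaw -97.0 tcp [ 0.4924 -0.3082  0.0135] F [5.  2.7 2. ] Mo [ 0.32 -0.78 -2.  ] q6 0.92 gap 12.4 t 14.07
shift cm [-0.02  0.35 -0.07] turn [-0.002  0.126 -0.001] yaw -94.8 tcp [ 0.4924 -0.3082  0.0135] F [4.4 2.5 1.8] Mo [ 0.34 -0.84 -2.69] q6 0.88 gap 12.7 t 14.48
```

The moment rose to 2.7 N m while the arm kept turning, so the knob is hard against its stop. I'll release by opening without turning back, then go up and check.

```bash
python3 -m jog '[[0,0,0,0,0,0,4],[0,0,0,0,0,0,8.5],[0,0,0,0,0,0,8.5],[0,0,0,0,0,0,8.5],[0,0,0,0,0,0,8.5]]'|tail -1; python3 -m jog '[[0,-2,0,0,0,0,8.5],[0,-5,0,0,0,0,8.5],[0,-9,0,0,0,0,8.5],[0,-13,0,0,0,0,8.5],[0,-17,0,0,0,0,8.5]]'
python3 - <<'E'
from h import *
p=get_image("wrist"); np.savez("w5.npz",**{k:p[k] for k in("K","R","t")})
r,c=map(int,proj(p,[.4917,-.308,.05])); print(r,c); r=max(r,60)
cv2.imwrite("pics/w5.png",cv2.resize(p["image"][r-60:r+60,c-60:c+60],(480,480),interpolation=cv2.INTER_CUBIC)); cv2.imwrite("pics/w5f.png",p["image"])
E
python3 tgt.py .507 .044 .15 -114
```

```text
finger_gap: 0.0727
clock: 15.32
eef_pos: [0.4913, -0.3079, 0.1848]
tool_rot: [0.48, -0.48, 0.519, -0.519]
ft_force: [1.5, -1.3, -0.6]
finger_gap: 0.0849
167 257
shift cm [-35.59   4.13  -1.63] turn [-0.013  0.341  0.008] yaw -94.4 tcp [ 0.4953 -0.3116  0.195 ] F [ 3.6 -2.5  6.1] Mo [-0.05 -0.11  0.02] q6 0.88 gap 85.3 t 15.37
```

View pics/w5.png

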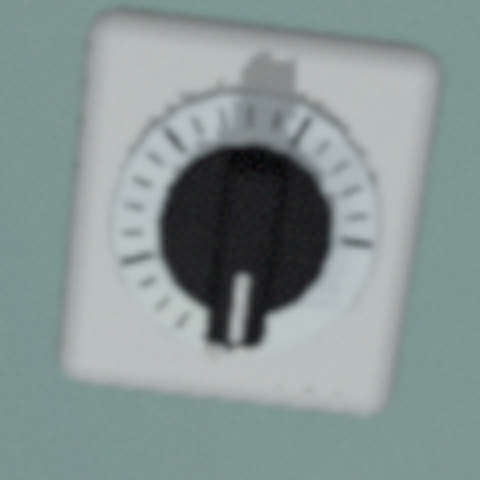

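The knob is home: the white line (241,275)→(236,345) is parallel to the counter's side edge to about 1°. Next, over to the dish handle.

```bash
python3 -m jog '[[-4,0,0,0,0,0,8.5],[-8,0,0,0,0.1,0,8.5],[-12,0,0,0,0.2,0,8.5],[-16,0,0,0,0.3,0,8.5],[-20,0,-1,0,0.34,0,8.5]]'>/dev/null; python3 tgt.py .507 .044 .15 -114
```

```text
shift cm [-14.11   3.31  -5.35] turn [-0.001 -0.004  0.   ] yaw -114.2 tcp [ 0.4979 -0.1066  0.1831] F [0.1 0.6 0.3] Mo [ 0.07 -0.01 -0.06] q6 1.54 gap 85.3 t 15.78
```

```bash
python3 -m jog '[[-4,0.5,-1.5,0,0,0,8.5],[-8,1,-3,0,0,0,8.5],[-11.5,2,-4.5,0,0,0,8.5],[-14.1,3,-5.3,0,0,0,8.5],[-14.1,3,-5.3,0,0,0,8.5]]'>/dev/null; python3 -m jog '[[0,0,0,0,0,0,8.5],[0,0,0,0,0,0,8.5]]' >/dev/null; python3 tgt.py .507 .044 .15 -114
python3 - <<'E'
from h import *
p=get_image("wrist"); T=get_image("scene"); cv2.imwrite("pics/w6.png",p["image"]); np.savez("w6.npz",**{k:p[k] for k in("K","R","t")})
for q in(p,T):
  for l,z in(("dish",.01),("dish_handle",.025),("dish_mid",.031),("ball",.031)):
    print(l,[(c.round(1),ray(q,c,z).round(4)[:2],round(k,2)) for c,k in best(q,l,1)])
E
```

```text
shift cm [-0.22  0.33 -0.03] turn [-0.     0.001  0.001] yaw -113.9 tcp [0.5064 0.0419 0.1533] F [ 0.2 -0.2 -0.4] Mo [-0.02 -0.02 -0.04] q6 1.83 gap 85.1 t 16.37
dish [(array([ 52.9, 249.9]), array([0.6031, 0.0061]), 0.72)]
dish_handle [(array([171.8, 256.3]), array([0.5048, 0.0437]), 0.69)]
dish_mid [(array([ 44.1, 249.9]), array([0.6069, 0.0039]), 0.84)]
ball [(array([ 47. , 250.4]), array([0.6047, 0.0044]), 0.9)]
dish [(array([208.7, 270.7]), array([0.5953, 0.0017]), 0.8)]
dish_handle [(array([179.6, 263.9]), array([0.5   , 0.0564]), 0.7)]
dish_mid [(array([207. , 271.4]), array([ 0.6052, -0.005 ]), 0.78)]
ball [(array([207.5, 275.5]), array([0.6144, 0.0029]), 0.59)]
```

View pics/w6.png

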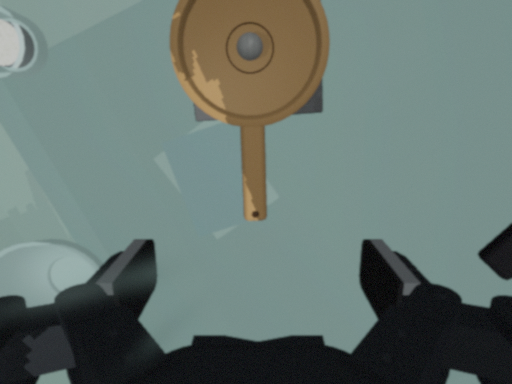

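The wrist view shows the dish at (250, 46) with the ball central in its ring, and the handle running from (253, 125) to (256, 218). I'll compute the handle's midline.

Run:
```python
from h import *
p=dict(np.load("w6.npz")); g=cv2.imread("pics/w6.png").astype(int)
m=(g[:,:,2]-g[:,:,0]>30); mid=[]
for r in range(130,216):
    c=np.where(m[r,225:280])[0]+225
    if len(c)>5: mid.append(ray(p,(r,(c.min()+c.max())/2),.034)[:2])
mid=np.array(mid); k=mid.mean(0); w=np.linalg.svd(mid-k)[2][0]; w*=-np.sign(w[0])
e=ray(p,(219.5,256),.034)[:2]
c=e-.154*w; print("dir deg",np.degrees(np.arctan2(w[1],w[0])),"end",e,"centre from end",c, "handle pt",e-.046*w,"mid line ends",mid[0],mid[-1])
mm=m.astype(np.uint8).copy(); mm[124:]=0
P=np.array([ray(p,(r,cc),.034)[:2] for r,cc in zip(*np.where(mm)) if 168<cc<332 and (r-46)**2+(cc-250)**2>74**2])
x=np.linalg.lstsq(np.c_[2*P,np.ones(len(P))],(P**2).sum(1),rcond=None)[0]; print("rim centre",x[:2],"r",np.sqrt(x[2]+x[0]**2+x[1]**2))
```

```text
dir deg 157.54430482800495 end [0.46501486 0.0617323 ] centre from end [0.60733784 0.00290908] handle pt [0.50752692 0.04416173] mid line ends [0.54217107 0.03107491] [0.46965229 0.06119264]
rim centre [0.60474422 0.00517763] r 0.0625077661896202
```

Handle direction is 157.5°, so the jaws go to -112.5° at (0.5065, 0.0447). Descend in stages.

```bash
python3 -m jog '[[-0.26,2,-0.1,0,-0.025,0,5],[-0.26,5,-0.1,0,-0.025,0,5],[-0.26,8,-0.1,0,-0.025,0,5],[-0.26,11,-0.1,0,-0.025,0,5],[-0.26,12.5,-0.1,0,-0.025,0,5]]'>/dev/null;  python3 -m jog '[[0,0.3,0,0,0,0,5],[0,0.6,0,0,0,0,5],[0,0.8,0,0,0,0,5],[0,0.8,0,0,0,0,5]]'>/dev/null; python3 tgt.py .5065 .0447 -.02 -112.5
```

```text
shift cm [ 0.07  4.14 -0.1 ] turn [-0.002 -0.001 -0.001] yaw -112.5 tcp [0.5076 0.0449 0.0214] F [-0.2 -0.   0.4] Mo [-0.05  0.03  0.  ] q6 1.81 gap 49.7 t 17.62
```

Run:
```python
from h import *
S=get_image("scene");p=get_image("wrist")
f=lambda im,n:cv2.resize((255*(im/255.)**.7).astype(np.uint8),(n,400),interpolation=cv2.INTER_CUBIC)
r,c=map(int,proj(S,[.5065,.0447,.03])); print(np.round(proj(S,observe()["eef_pos"]),1),r-35,c-35)
cv2.imwrite("pics/w7.png",np.hstack([f(p["image"][130:330,156:356],400),f(S["image"][r-35:r+35,c-35:c+35],400)]))
```

```text
[183.4 262.7] 146 227
```

View pics/w7.png

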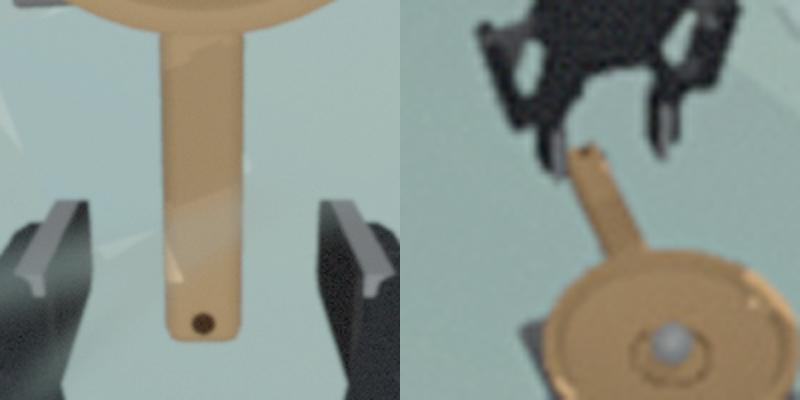

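The handle (163–243) is centred between the pads (90 and 318). In the scene crop the tips are about 9 px above the projected TCP, so they're about 36 mm higher than nominal, which matches the knob. I'll descend further, checking force.

```bash
python3 -m jog '[[0,1,-0.1,0,0,0,5],[0,2,-0.1,0,0,0,5],[0,3,-0.1,0,0,0,5],[0,3.4,-0.1,0,0,0,5],[0,3.4,-0.1,0,0,0,5]]'>/dev/null; python3 tgt.py .5065 .0447 -.025 -112.5;  python3 -m jog '[[0,0.2,0,0,0,0,5],[0,0.4,0,0,0,0,5],[0,0.6,0,0,0,0,5],[0,0.6,0,0,0,0,5]]'>/dev/null; python3 tgt.py .5065 .0447 -.025 -112.5
```

```text
shift cm [-0.01  0.92  0.3 ] turn [ 0.004 -0.001  0.001] yaw -112.5 tcp [ 0.5037  0.0457 -0.0158] F [ 0.2 -0.8 -0.4] Mo [0.01 0.04 0.03] q6 1.82 gap 49.9 t 18.13
shift cm [0.03 0.5  0.13] turn [ 0.    -0.001  0.   ] yaw -112.5 tcp [ 0.5054  0.0455 -0.02  ] F [-0.2  0.4  0.3] Mo [0.   0.   0.04] q6 1.82 gap 49.8 t 18.47
```

```bash
python3 -m jog '[[0,0.2,0.05,0,0,0,5],[0,0.4,0.1,0,0,0,5],[0,0.5,0.1,0,0,0,5],[0,0.5,0.1,0,0,0,5]]'>/dev/null; python3 tgt.py .5065 .0447 -.025 -112.5;  python3 -m jog '[[0,0,0,0,0,0,4],[0,0,0,0,0,0,3],[0,0,0,0,0,0,2],[0,0,0,0,0,0,1.5],[0,0,0,0,0,0,1]]'; python3 -m jog '[[0,0,0,0,0,0,0.5],[0,0,0,0,0,0,0.5],[0,0,0,0,0,0,0.5],[0,0,0,0,0,0,0.5],[0,0,0,0,0,0,0.5]]'; python3 tgt.py .5065 .0447 -.025 -112.5
```

```text
shift cm [ 0.03 -0.01  0.04] turn [ 0.    -0.001  0.   ] yaw -112.5 tcp [ 0.5062  0.0451 -0.0251] F [-0.1  0.8  0.1] Mo [ 0.01  0.01 -0.02] q6 1.81 gap 50.1 t 18.8
clock: 19.22
eef_pos: [0.5066, 0.0452, -0.0246]
tool_rot: [-0.393, 0.393, -0.588, 0.588]
ft_force: [-1.3, 0.5, 0.9]
finger_gap: 0.0207
clock: 19.63
eef_pos: [0.5066, 0.0452, -0.0247]
tool_rot: [-0.393, 0.393, -0.588, 0.588]
ft_force: [-1.5, 1.4, 2.6]
finger_gap: 0.0206
shift cm [0.05 0.03 0.01] turn [-0.    -0.001 -0.   ] yaw -112.5 tcp [ 0.5066  0.0452 -0.0247] F [-1.5  1.4  2.6] Mo [ 0.13  0.03 -0.01] q6 1.81 gap 20.6 t 19.63
```

Firm grip on the handle (20.6 mm). Lift straight up gently, then check level and ball.

```bash
python3 -m jog '[[0,-0.1,0,0,0,0,0.5],[0,-0.3,0,0,0,0,0.5],[0,-0.6,0,0,0,0,0.5],[0,-1.0,0,0,0,0,0.5],[0,-1.4,0,0,0,0,0.5]]'>/dev/null; python3 -m jog '[[0,-0.4,0,0,0,0,0.5],[0,-0.8,0,0,0,0,0.5],[0,-1.1,0,0,0,0,0.5],[0,-1.3,0,0,0,0,0.5],[0,-1.3,0,0,0,0,0.5]]'>/dev/null; python3 tgt.py .5066 .0452 .07 -112.5
cat > ring.py <<'E'
from h import *
# ball vs ring/rim in the wrist picture: wrist camera is fixed to the tool, dish rigid in the grasp
s,R=rot();p=get_image("wrist"); I=p["image"]; cv2.imwrite("pics/r%.1f.png"%s["clock"],I)
g=I.astype(int); h=g[:,:,2]-g[:,:,0]
for l in("ball","dish_mid"): print(l,[(c.round(1),round(k,2)) for c,k in best(p,l,1)])
b,k=best(p,"ball",1)[0]; r0,c0=b.astype(int)
m=(h<20).astype(np.uint8); w=np.zeros_like(m); cv2.circle(w,(c0,r0),34,1,-1); n,lab,st,ce=cv2.connectedComponentsWithStats(m*w)
i=1+np.argmax(st[1:,4]); print("grey ball px",ce[i][::-1].round(1),"area",st[i,4])
E
python3 ring.py
```

```text
shift cm [-0.   -6.72 -0.03] turn [-0.001 -0.    -0.   ] yaw -112.5 tcp [0.5069 0.045  0.0028] F [ 0.4 -0.2 -1.1] Mo [0.12 0.16 0.01] q6 1.81 gap 20.8 t 20.47
ball []
dish_mid []Traceback (most recent call last):
  File "ring.py", line 6, in <module>
    b,k=best(p,"ball",1)[0]; r0,c0=b.astype(int)
        ~~~~~~~~~~~~~~~~^^^
IndexError: list index out of range
```

Run:
```python
from h import *
S=get_image("scene");p=get_image("wrist")
f=lambda im,n:cv2.resize(im,(n,400),interpolation=cv2.INTER_CUBIC)
for l in("ball","dish_mid","dish"): print(l,[(c.round(1),round(k,2)) for c,k in best(S,l,1)])
s=observe();print(s["ft_force"],s["moment"],np.round(proj(S,[.606,.004,.059]),1))
cv2.imwrite("pics/w8.png",np.hstack([f(p["image"],400),f(S["image"][160:240,230:310],400)]))
```

```text
ball [(array([201.9, 274.2]), 0.46)]
dish_mid [(array([197.1, 272.3]), 0.77)]
dish [(array([204.3, 272.3]), 0.67)]
[-0.05295026 -0.09419215 -2.95708317] [0.07245658 0.15355188 0.05448345] [199.2 274.2]
```

View pics/w8.png

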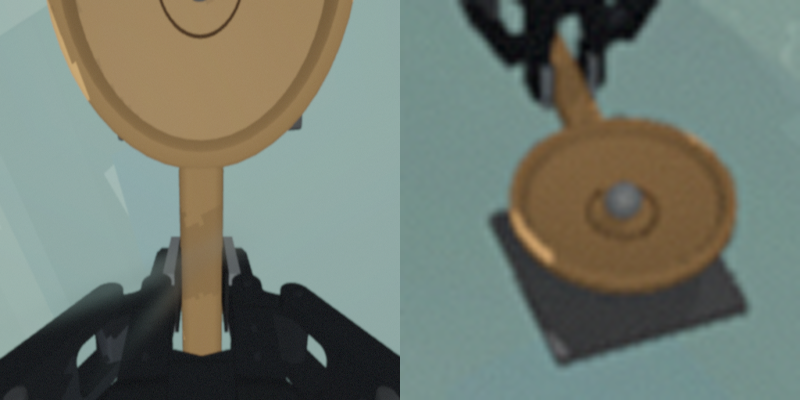

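The dish is off the coaster. In the scene crop the ball at (625, 200) sits inside the ring centred at (624, 210), which is the expected parallax for a ball at the middle. Continue up to about 9.5 cm.

```bash
python3 -m jog '[[0,-0.2,0,0,0,0,0.5],[0,-0.6,0,0,0,0,0.5],[0,-1.1,0,0,0,0,0.5],[0,-1.7,0,0,0,0,0.5],[0,-2.3,0,0,0,0,0.5]]'>/dev/null; python3 -m jog '[[0,-0.6,0,0,0,0,0.5],[0,-1.2,0,0,0,0,0.5],[0,-1.8,0,0,0,0,0.5],[0,-2.4,0,0,0,0,0.5],[0,-3.0,0,0,0,0,0.5]]'>/dev/null; python3 -m jog '[[0,-0.5,0,0,0,0,0.5],[0,-0.9,0,0,0,0,0.5],[0,-1.2,0,0,0,0,0.5],[0,-1.35,0,0,0,0,0.5],[0,-1.4,0,0,0,0,0.5]]'>/dev/null; python3 -m jog '[[0,0,0,0,0,0,0.5],[0,0,0,0,0,0,0.5],[0,0,0,0,0,0,0.5]]'>/dev/null; python3 tgt.py .5066 .0452 .07 -112.5
cat > lev.py <<'E'
from h import *
# least-squares dish pose (centre, z, tilt) from rim ellipse in scene; ball from its grey blob
S=get_image("scene"); s=observe(); g=S["image"].astype(int); cv2.imwrite("pics/s%.1f.png"%s["clock"],S["image"])
h=((g[:,:,2]-g[:,:,0])>28).astype(np.uint8)
h[:150]=0;h[235:]=0;h[:,:215]=0;h[:,312:]=0
cs,_=cv2.findContours(cv2.morphologyEx(h,cv2.MORPH_OPEN,np.ones((9,9),np.uint8)),cv2.RETR_EXTERNAL,cv2.CHAIN_APPROX_NONE)
c=max(cs,key=cv2.contourArea); e=cv2.fitEllipse(cv2.convexHull(c)); print("rim ellipse (col,row)",np.round(e[0],1),np.round(e[1],1),round(e[2],1))
x,y=map(int,e[0]); sub=g[y-14:y+14,x-14:x+14]; m=((sub[:,:,2]-sub[:,:,0])<22)
yy,xx=np.where(m); print("ball",(xx.mean()+x-14).round(1),(yy.mean()+y-14).round(1),len(xx))
E
python3 lev.py
```

```text
shift cm [-0.02 -0.11  0.04] turn [ 0.001 -0.001  0.   ] yaw -112.5 tcp [0.5062 0.0451 0.0689] F [ 0.4 -0.2 -2.1] Mo [0.03 0.18 0.  ] q6 1.81 gap 20.7 t 22.42
rim ellipse (col,row) [274.7 184. ] [35.7 46.9] 94.4
ball 274.0 181.8 47
```

```bash
python3 - <<'E'
from h import *
g=cv2.imread("pics/scene0.png").astype(int); h=((g[:,:,2]-g[:,:,0])>28).astype(np.uint8); h[:150]=0;h[235:]=0;h[:,:215]=0;h[:,312:]=0
cs,_=cv2.findContours(cv2.morphologyEx(h,cv2.MORPH_OPEN,np.ones((9,9),np.uint8)),cv2.RETR_EXTERNAL,cv2.CHAIN_APPROX_NONE)
e=cv2.fitEllipse(cv2.convexHull(max(cs,key=cv2.contourArea))); x,y=map(int,e[0]); sub=g[y-14:y+14,x-14:x+14]; yy,xx=np.where((sub[:,:,2]-sub[:,:,0])<22)
print("start ref",np.round(e[0],1),np.round(e[1],1),round(e[2],1),"ball",xx.mean()+x-14,yy.mean()+y-14,len(xx))
E
python3 -m jog '[[0.11,0,0,0,-0.01,0,0.5],[0.32,0,0,0,-0.03,0,0.5],[0.65,0,0.02,0,-0.06,0,0.5],[1.07,0,0.05,0,-0.1,0,0.5],[1.5,0,0.105,0,-0.14,0,0.5]]'>/dev/null; python3 -m jog '[[0.43,0,0.01,0,-0.04,0,0.5],[0.86,0,0.03,0,-0.08,0,0.5],[1.29,0,0.08,0,-0.12,0,0.5],[1.71,0,0.14,0,-0.16,0,0.5],[2.14,0,0.21,0,-0.2,0,0.5]]'>/dev/null; python3 tgt.py .606 .004 .07 -22.5; python3 lev.py
```

```text
start ref [273.9 206.1] [35.2 45.2] 95.5 ball 273.8205128205128 205.48717948717947 39
shift cm [-0.02 -0.09 10.79] turn [ 0.    -1.228  0.   ] yaw -92.9 tcp [0.4982 0.0092 0.0692] F [ 0.6 -0.1 -2.3] Mo [-0.03  0.24  0.07] q6 1.4 gap 20.5 t 23.3
rim ellipse (col,row) [274.4 183.6] [35.6 48.3] 95.7
ball 275.0 183.1 43
```

The ball stays near the centre (start offset (-0.1, -0.6) px, now (0.6, -0.5)). Continue the turn.

```bash
python3 -m jog '[[0.43,0,0.01,0,-0.04,0,0.5],[0.86,0,0.03,0,-0.08,0,0.5],[1.29,0,0.08,0,-0.12,0,0.5],[1.71,0,0.14,0,-0.16,0,0.5],[2.14,0,0.21,0,-0.2,0,0.5]]'>/dev/null; python3 -m jog '[[0.43,0,0.01,0,-0.04,0,0.5],[0.86,0,0.03,0,-0.08,0,0.5],[1.29,0,0.08,0,-0.12,0,0.5],[1.71,0,0.14,0,-0.16,0,0.5],[2.14,0,0.21,0,-0.2,0,0.5]]'>/dev/null; python3 tgt.py .606 .004 .07 -22.5;python3 lev.py; python3 -m jog '[[0.43,0,0.01,0,-0.04,0,0.5],[0.86,0,0.03,0,-0.08,0,0.5],[1.29,0,0.08,0,-0.12,0,0.5],[1.71,0,0.14,0,-0.16,0,0.5],[2.14,0,0.21,0,-0.2,0,0.5]]'>/dev/null; python3 tgt.py .606 .004 .07 -22.5; python3 lev.py
```

```text
shift cm [-1.000e-02 -8.000e-02  1.081e+01] turn [ 0.    -0.829  0.   ] yaw -70.0 tcp [ 0.5045 -0.033   0.0692] F [-0.5  0.6 -2.7] Mo [-0.1   0.17 -0.02] q6 0.92 gap 20.7 t 24.18
rim ellipse (col,row) [274.4 183.5] [35.5 48.6] 96.6
ball 273.6 181.9 45
shift cm [-0.   -0.08 10.8 ] turn [ 0.   -0.63  0.  ] yaw -58.6 tcp [ 0.5138 -0.0523  0.0692] F [-1.1  0.3 -2.2] Mo [-0.14  0.2  -0.02] q6 0.69 gap 20.7 t 24.65
rim ellipse (col,row) [274.7 183.8] [35.1 47.6] 93.1
ball 274.4 182.7 40
```

Still central (-0.3, -1.1). I'll finish the turn with 0.63 rad left.

```bash
python3 -m jog '[[0.43,0,0.01,0,-0.04,0,0.5],[0.86,0,0.03,0,-0.08,0,0.5],[1.29,0,0.08,0,-0.12,0,0.5],[1.71,0,0.14,0,-0.16,0,0.5],[2.14,0,0.21,0,-0.2,0,0.5]]'>/dev/null; python3 -m jog '[[0.43,0,0.01,0,-0.04,0,0.5],[0.86,0,0.03,0,-0.08,0,0.5],[1.29,0,0.08,0,-0.12,0,0.5],[1.71,0,0.14,0,-0.16,0,0.5],[2.14,0,0.21,0,-0.2,0,0.5]]'>/dev/null; python3 -m jog '[[0.43,0,0.01,0,-0.04,0,0.5],[0.86,0,0.03,0,-0.08,0,0.5],[1.29,0,0.08,0,-0.12,0,0.5],[1.61,0,0.12,0,-0.15,0,0.5],[1.87,0,0.16,0,-0.175,0,0.5]]'>/dev/null; python3 -m jog '[[0.2,0,0,0,-0.02,0,0.5],[0.38,0,0.01,0,-0.035,0,0.5],[0.5,0,0.01,0,-0.046,0,0.5],[0.57,0,0.015,0,-0.053,0,0.5],[0.59,0,0.015,0,-0.055,0,0.5]]'>/dev/null; python3 -m jog '[[0,0,0,0,0,0,0.5],[0,0,0,0,0,0,0.5],[0,0,0,0,0,0,0.5]]'>/dev/null; python3 tgt.py .606 .004 .07 -22.5; python3 lev.py
```

```text
shift cm [ 0.04 -0.08 10.8 ] turn [ 0.    -0.001 -0.   ] yaw -22.6 tcp [ 0.5642 -0.0956  0.0692] F [ 0.1  0.5 -2.3] Mo [-0.16  0.09  0.02] q6 0.02 gap 20.5 t 26.62
rim ellipse (col,row) [274.4 183.9] [35. 48.] 90.7
ball 274.2 182.6 40
```

```bash
for i in 1 2 3; do python3 -m jog '[[0,0,0,0,0,0,0.5],[0,0,0,0,0,0,0.5],[0,0,0,0,0,0,0.5],[0,0,0,0,0,0,0.5],[0,0,0,0,0,0,0.5]]'>/dev/null; python3 lev.py; done; python3 tgt.py .606 .004 .07 -22.5
python3 - <<'E'
from h import *
S=get_image("scene"); cv2.imwrite("pics/fin.png",cv2.resize(S["image"][140:275,130:330],(800,540),interpolation=cv2.INTER_CUBIC))
E
```

```text
rim ellipse (col,row) [274.3 183.9] [34.9 47.9] 91.1
ball 274.1 182.7 40
rim ellipse (col,row) [274.3 183.9] [35.  47.9] 91.1
ball 274.1 182.6 41
rim ellipse (col,row) [274.4 183.9] [35.  47.9] 91.1
ball 274.1 182.7 40
shift cm [ 0.03 -0.08 10.81] turn [ 0.    -0.001 -0.   ] yaw -22.6 tcp [ 0.5642 -0.0957  0.0692] F [-0.3  0.8 -2.1] Mo [-0.17  0.09 -0.01] q6 0.01 gap 20.8 t 28.07
```

View pics/fin.png

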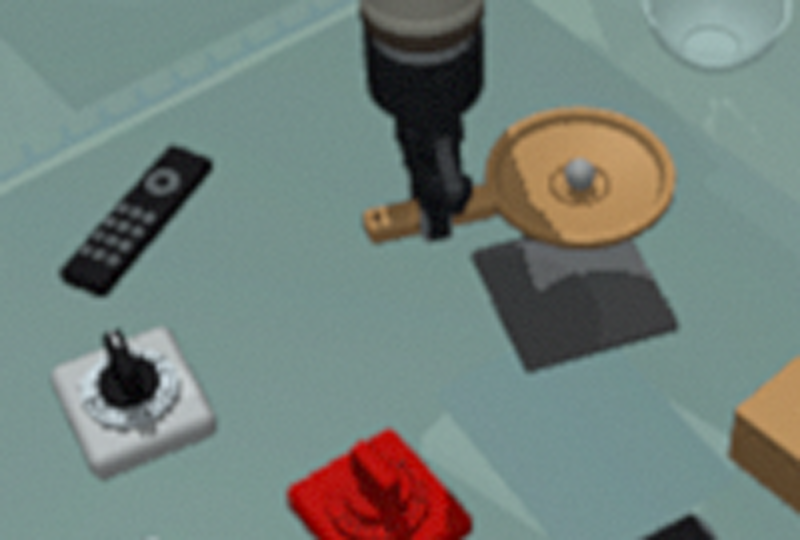

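The final view shows the dish held up and turned, with the ball at (580, 172) inside the ring centred at (580, 184). The counter at (130, 385) has its white line at the home side, and nothing else in view has moved. Handing in.

```bash
python3 -c "from rig import hand_in; print(hand_in())"
```

```text
the job is handed in; nothing more can be done
None
```

I turned the white counter's knob home, then gripped the dish by its handle, lifted it straight up about 9.4 cm and turned it 90° anticlockwise about the coaster centre. I handed in at about 28 s with the dish still held.

**Last checks:**
- **Knob:** the moment rose to 2.7 N m at the zero stop. The white line was parallel to the counter's side to about 1° after I let go.
- **Dish:** the jaws ended at -22.6° (started at -112.5°). The grip was steady at about 20.7 mm and the wrist carried about 2.2 N.
- **Level and ball:** the ball was inside the ring in every picture I viewed. At the end it held still for the last 1.4 s, within about 1 px of its starting position in the dish, which suggests under 1° of tilt.
- **Other things:** nothing else in the final picture looked moved. It was a crop of the scene view, so the dispenser, phone stand and tea light were not in it.

**What disagreed:**
- **Fingertips:** they stood roughly 35 mm higher than the stated TCP. The first close passed over the top of the knob's bar without gripping, and a second caught only its top edge. I went deeper by feel and allowed for the same offset at the handle.
- **Gap readings:** they came out 1–2 mm under the true widths: about 12.3 for the 14 mm bar and 20.7 for the 22 mm handle.
- **Picture budget:** I viewed 13 pictures, three over the budget of 10.

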